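# Switch the knob feeder over to the empty bin

## Task

The left bin (left and right as seen from the robot) of the handle-knob feeder is full, so send the waiting knobs to the empty right bin. First push down the raised right end of the seesaw gate so that it rocks fully over its pivot; only then push the slide stop's tab all the way in towards the feed chute, so that all four knobs roll down into the right bin, and leave gate and stop like that. Use only pushes of the fingers: do not touch the knobs, and leave the tin, the pipe collar and the screwdriver where they are.

Things in the scene. Friction and masses are not known exactly. Their poses are not given: they have to be found in the camera images.
- station: Knob feeder of plain sheet metal, fixed to the table, turned by up to 0.3 rad. Origin: on the table under the seesaw's pivot. Its x points from the gate up along the feed chute (away from the robot), y to its left, z up. Base plate 6 mm thick: 130 mm (x) by 530 mm (y) about the origin, and a 70 mm wide tongue under the feed chute to x = 230 mm.
- feed_lip (a point): Lower lip of the feed chute's floor, at station x = 20, y = 0, z = 115 mm. The chute is 36 mm wide outside with walls 22 mm high; from here its floor rises at 12 deg towards station +x, up to x = 230, z = 160 mm (top of its end wall 190 mm).
- gate (a joint): Tilt of the seesaw gate (rad): steel trough 180 mm long (station y), 62 mm wide, on a pivot along station x, 85 mm up. -0.3 = fully over to the left (right end raised; so it starts), 0 = level, +0.3 = fully over to the right. Top heavy: it stays over on either side and falls on by itself once well past level. About 1 N on the thumb plate moves it; hard stops at both ends.
- gate_bar (a point): Middle of the round bar (12 mm thick, 90 mm long along station y) on top of the gate's front wall, 37 mm to the robot's side of the pivot centre and 56 mm above it: the highest part of the gate.
- gate_right_plate (a point): Centre of the top face of the thumb plate on the gate's right end: a flat plate 38 mm (station x) by 42 mm (y), 4 mm thick, sticking out of the trough's robot side. With the gate level it is at station x = -55, y = -58, z = 92 mm; at the start about 17 mm higher, fully over to the right about 17 mm lower. A similar plate is on the left end.
- slide (a joint): How far the slide stop is pushed in (m): 0 to 5 mm at the start (blade across the feed chute, knobs held), 0.045 = fully in, at its hard stop (chute open, the knobs roll off by themselves). It moves along the station's -y with about 1.5 N of friction and stays where it is left.
- slide_tab (a point): Centre of the outer (+y) face of the slide stop's upright tab, left of the feed chute: a steel plate 32 mm wide (station x), 4 mm thick, 46 mm high, leaning 12 deg (its top is 22 mm above this point). It is at station x = 88, z = 158 mm; y = 90 mm when the slide reads 0, y = 45 mm when fully in. Push this face towards station -y.
- right_bin (a point): Centre of the inner floor of the empty right bin, 12 mm above the table, at station y = -209 mm; inside 101 mm (station x) by 94 mm (y), outer wall top 96 mm high. The left bin, its mirror image, is full of knobs that cannot move. A side chute (80 mm wide, walls up to 91 mm high, from |y| = 81 mm) leads from each end of the gate to its bin.
- tin: Bystander: closed steel tin, 60 mm in diameter, 85 mm high, standing on the table; origin at the centre of its underside.
- collar: Bystander: aluminium pipe collar (ring), 72 mm in diameter, 45 mm high, standing on the table; origin at the centre of its underside.
- screwdriver: Bystander: screwdriver lying on the table between feeder and robot; origin under its middle, its x axis along the shaft.
- knob1: Knob 1 of 4 (1 is lowest, against the stop): a loose black ball knob for grill handles, 26 mm in diameter, about 25 g, with a small brass insert; origin at its centre. The four wait in a row in the feed chute behind the slide stop.
- knob2: Knob 2 of 4 (1 is lowest, against the stop): a loose black ball knob for grill handles, 26 mm in diameter, about 25 g, with a small brass insert; origin at its centre. The four wait in a row in the feed chute behind the slide stop.
- knob3: Knob 3 of 4 (1 is lowest, against the stop): a loose black ball knob for grill handles, 26 mm in diameter, about 25 g, with a small brass insert; origin at its centre. The four wait in a row in the feed chute behind the slide stop.
- knob4: Knob 4 of 4 (1 is lowest, against the stop): a loose black ball knob for grill handles, 26 mm in diameter, about 25 g, with a small brass insert; origin at its centre. The four wait in a row in the feed chute behind the slide stop.
Not all that is in view belongs to the job. Leave any purple look-alike of the knob1 alone.

How it is judged:
By the outcome, as a careful person would: the job done as asked, in the order asked, and still so for the second after the job is handed in, with the robot touching nothing.
It also fails if it takes over 48 s, if anything falls off the work surface, if the arm or the gripper's body presses on something with over 40 N, if the wrist force passes 120 N, or if a joint passes its speed limit or range.

## Robot

A 7-joint arm with a two-finger parallel gripper is mounted at the origin on the work surface. World frame = base frame: x ahead of the robot, y to its left, z up, the work surface at z = 0. Lengths are in m, angles in degrees, forces in N, time in s.
With the tool pointing down it reaches from about 0.4 to 0.875 m from the base axis. Payload 6.5 kg.
Tool frame: the origin (TCP) lies at the very end of the fingers, on their centre line; the grasp point (between the pads) lies 19 mm behind it (hold_point_z is the distance from the TCP to the grasp point, in m); z points along the fingers, y is the line along which they close (so a half turn about z gives the same grasp; the last joint's range is limited). The gripper opens to 88 mm and grips with 3 to 60 N. Pads are 18 mm wide; open, the fingers measure 123 mm over their backs; the gripper's body (75 mm by 187 mm) begins 45 mm behind the grasp point.
Start: joints at [65.019, 30.733, -0.252, 88.115, 0.149, 61.152, -4.079], TCP at [0.235, -0.606, 0.239] pointing down, gripper open.
Joint ranges: [-154.64, 154.64], [-21.42, 123.67], [-72.66, 72.17], [13.99, 137.28], [-74.86, 254.86], [10.95, 109.41], [-158.01, 158.01]. Speed limits (degrees/s): [136.94, 136.94, 180, 180, 180, 180, 180].

## Interface

Orientations are given as a 3x3 rotation matrix whose columns are the frame's x, y, z axes.
In Python, from workcell import * gives the robot as it stands.
- The arm moves only by the tool play_rows, never from a script. Its argument "commands" is a list of rows, each a list of 3 entries, a list of its own where there are three numbers: the shift along the tool's x, y, z as a fraction of full scale, then the turn about the tool's z as a fraction of full scale, then the closure, from 0 (fully open) to 1 (shut). In form: [[[tx, ty, tz], twist, gripper], ...]. A call has 1 to 12 rows; each row is the pose to reach, as a shift and turn from the pose commanded when the call began, along the tool's axes at that moment, turning the shorter way round; what a row does not reach only later rows make up. Full scale, the value 1, is 0.4 m for a shift and 180 degrees for a turn. A row lasts 1/8 s, in which the tool goes at most 62.5 mm and 10.7 degrees, less where a joint would pass 70% of its speed; a pose out of reach is approached as far as the arm can. A call with a number of a shift or a turn outside -1 to 1 is refused whole. A call with a gripper value outside its range is refused whole. The fingers move at their own pace and stop on an object; "grip_force" is the grip in N (left out, the last holds). Time passes only in rows, so rows that repeat a pose let the fingers close. It gives the time, the measured TCP pose, the force, the opening and the grip force at its end, in the units of the state.
- observe(): the state, without advancing time (a new reading comes with each control period).
- read_camera(name): name is "scene" or "top" or "wrist"; returns the picture (400x640x3 uint8, blue, green, red); there is no depth.
- get_calibration(name): a dict with "K" (3x3 intrinsics, pixels), "view" (4x4, takes a point from world to camera coordinates). Camera axes: x right, y down, z forward; pixel columns grow to the right and rows downward; lengths in m; the calibration is good to about 2 mm. A picture is of the moment at which its call begins: read the wrist's pose just before it. get_calibration takes no time and is no camera call; for the wrist camera it gives the pose at the moment of the call.
- sign_off(): hands the job in; it is judged then, once.
The state is a dict: "clock": time; "joint_pos": joint angles; "joint_vel": joint speeds; "joint_efforts": joint torques, N m; "position": TCP position; "ee_rot": TCP orientation; "ft_force": force on the tool from outside, world axes, zero at the start; "moment": the same for the moment, N m; "gripper_width": finger opening in m; "grip_force": force on a finger pad.
Only numpy, scipy, OpenCV 4.12 (cv2) and the standard library are available. Lean on these libraries where they do the work, as an engineer would, in place of code of your own. Each camera call takes 0.05 s, during which the arm holds its last target. There are 200 camera calls.

## Working session

There is one attempt and no reset: what is moved stays moved. The work goes in short steps, Python scripts to look and compute and a tool call to move; the robot and the scene stay as the last step left them, time stands still between calls to the robot, and variables do not carry over. Pictures are saved under pics/ and viewed, at most 10 in all, crops included, and the job is handed in when it is done.

Besides the shell and the picture viewer there is one more tool, called after "Emit:" by a JSON object that holds its "method" and its "body", one argument or row to a line. play_rows: Moves the arm, as the interface text tells. Shift numbers are shares of 0.4 m and turn numbers shares of 180 degrees, none past 1 either way. Its arguments: {"type":"object","properties":{"commands":{"type":"array"},"grip_force":{"type":"number"}},"required":["commands"]}

```bash
mkdir -p pics; python3 - <<'E'
from workcell import *
import cv2,numpy as np
s=observe();print(s['clock'],s['position'],np.round(s['ee_rot'],3),s['gripper_width'])
for n in('scene','top'):
    im=read_camera(n);cv2.imwrite(f'pics/{n}0.png',im);c=get_calibration(n);print(n,np.round(c['K'],1).tolist(),np.round(c['view'],3).tolist())
E
```

```text
0.0 [ 0.2346888  -0.60552329  0.23786673] [[ 0.932  0.362 -0.001]
 [ 0.362 -0.932  0.001]
 [-0.    -0.002 -1.   ]] 0.08817612969811153
scene [[490.2, 0.0, 315.4], [0.0, 490.2, 204.3], [0.0, 0.0, 1.0]] [[-0.495, 0.869, 0.01, 0.263], [0.725, 0.42, -0.546, -0.365], [-0.479, -0.263, -0.838, 1.33], [0.0, 0.0, 0.0, 1.0]]
top [[427.0, 0.0, 317.3], [0.0, 427.0, 205.5], [0.0, 0.0, 1.0]] [[0.003, -1.0, -0.0, 0.034], [-0.978, -0.003, -0.209, 0.58], [0.209, 0.001, -0.978, 0.952], [0.0, 0.0, 0.0, 1.0]]
```

View pics/scene0.png

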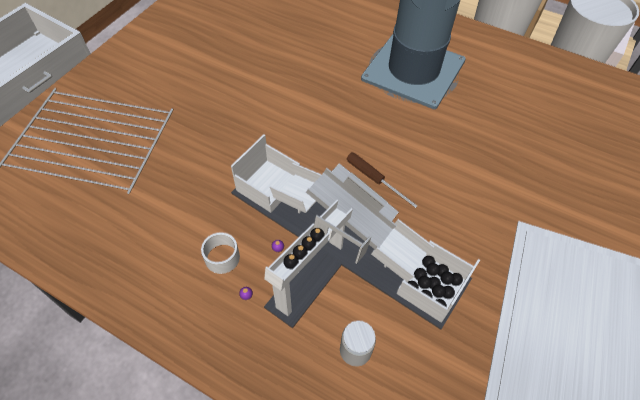

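View pics/top0.png

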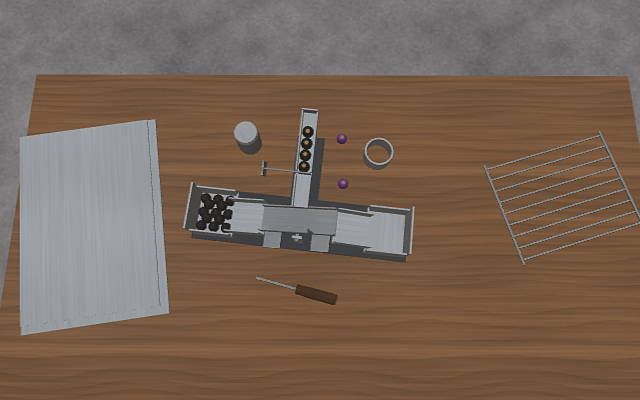

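The scene shows the feeder with the gate's right end (left of picture) raised. In the top view the gate is at about (298,222), the tab at (264,168), the knobs at (305,150), the tin at (246,135), the collar at (379,152) and the screwdriver at (300,290).

```bash
python3 - <<'E'
import cv2
im=cv2.imread('pics/top0.png')[98:268,180:420]
cv2.imwrite('pics/c1.png',cv2.resize(im,None,fx=3.3333,fy=3.3333,interpolation=cv2.INTER_CUBIC))
im=cv2.imread('pics/scene0.png')[130:330,225:485]
cv2.imwrite('pics/c2.png',cv2.resize(im,None,fx=3,fy=3,interpolation=cv2.INTER_CUBIC))
E
```

```text
(no output)
```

View pics/c1.png

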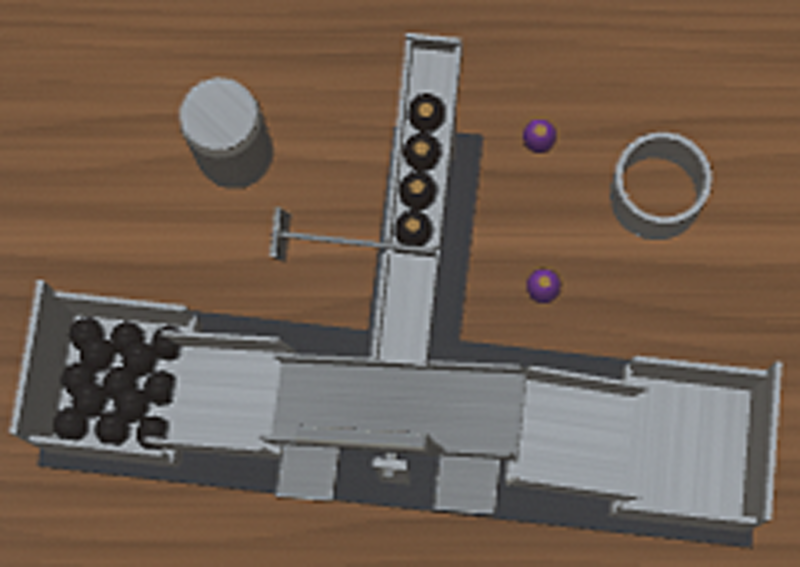

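View pics/c2.png

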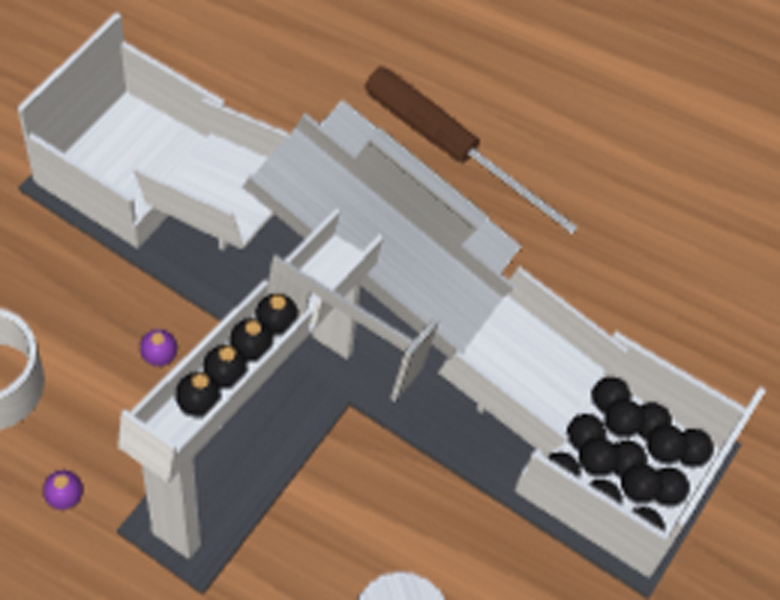

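The crops give base plate corners: in the top crop (752,547), (40,465), (482,134), (461,342); in the scene crop (203,592), (118,530), (348,405), (650,597), (22,187), (740,445). I'll fit the station pose to these.

```bash
cat > h.py <<'E'
from workcell import *
import numpy as np
from scipy.optimize import least_squares
def proj(n,P,c=None):
    c=c or get_calibration(n);K,V=np.array(c['K']),np.array(c['view'])
    q=(V[:3,:3]@np.atleast_2d(P).T).T+V[:3,3];q=q@K.T;return q[:,:2]/q[:,2:]
def W(p,P):
    P=np.atleast_2d(P)/1000.;c,s=np.cos(p[2]),np.sin(p[2])
    return np.c_[p[0]+c*P[:,0]-s*P[:,1],p[1]+s*P[:,0]+c*P[:,1],P[:,2]]
E
python3 - <<'E'
from h import *
T=np.array([[752,547],[40,465],[482,134],[461,342]])/3.3333+[180,98]
TP=np.array([[-65,-265,6],[-65,265,6],[230,-35,6],[65,-35,6]])
S=np.array([[203,592],[118,530],[348,405],[650,597],[22,187],[740,445]])/3+[225,130]
SP=np.array([[230,35,6],[230,-35,6],[65,35,6],[65,265,6],[65,-265,6],[-65,265,6]])
ct,cs=get_calibration('top'),get_calibration('scene')
f=lambda p:np.r_[(proj('top',W(p,TP),ct)-T).ravel(),(proj('scene',W(p,SP),cs)-S).ravel()]
r=least_squares(f,[.55,.05,-.1],loss='soft_l1');print(r.x,np.round(f(r.x).reshape(-1,2),1).tolist())
p=r.x;np.save('p.npy',p)
Q=[[-55,-58,109],[88,90,158],[88,90,180],[88,45,158],[20,0,115],[-37,0,141]]
w=W(p,Q);print(np.round(w,4));print(np.round((proj('top',w,ct)-[180,98])*3.3333));print(np.round((proj('scene',w,cs)-[225,130])*3))
E
```

```text
[ 0.54514738  0.07970826 -0.11052932] [[-1.2, 0.1], [-2.3, 0.2], [-0.8, 0.1], [-1.7, -0.6], [-0.6, 0.0], [-0.9, -0.1], [0.2, -1.1], [-0.5, -0.2], [-1.7, -0.2], [0.0, -0.3]]
[[0.4841 0.0281 0.109 ]
 [0.6425 0.1595 0.158 ]
 [0.6425 0.1595 0.18  ]
 [0.6376 0.1147 0.158 ]
 [0.565  0.0775 0.115 ]
 [0.5084 0.0838 0.141 ]]
[[469. 484.]
 [269. 234.]
 [265. 223.]
 [337. 241.]
 [396. 363.]
 [383. 441.]]
[[344. 133.]
 [419. 365.]
 [423. 347.]
 [355. 324.]
 [352. 246.]
 [405. 164.]]
```

```bash
cat >> h.py <<'E'
def go(P,head=None,n=1):
    """print shift/twist fractions to take TCP to station point P (mm), tool-x heading (deg, station)"""
    s=observe();R=np.array(s['ee_rot']);p=np.load('p.npy')
    d=R.T@(W(p,P)[0]-np.array(s['position']))/.4
    h=np.degrees(np.arctan2(R[1,0],R[0,0]))
    tw=0 if head is None else -((head+np.degrees(p[2])-h+180)%360-180)/180
    print(np.round(d,4).tolist(),round(tw,4),'F',np.round(s['ft_force'],1),'t',s['clock'],'j7',round(s['joint_pos'][6]))
E
python3 - <<'E'
from h import *
go([-67,-73,240],45)
go([-67,-73,150],45)
E
```

```text
[1.11, -1.2323, -0.0034] -0.0971 F [ 0.4 -0.7  0.3] t 0.1 j7 -4
[1.1101, -1.232, 0.2216] -0.0971 F [ 0.4 -0.7  0.3] t 0.1 j7 -4
```

Emit:
{"method": "play_rows", "body": {
  "commands": [
    [[0.1, -0.11, 0], -0.02, 1],
    [[0.2, -0.22, 0], -0.04, 1],
    [[0.3, -0.33, 0], -0.06, 1],
    [[0.4, -0.44, 0], -0.08, 1],
    [[0.5, -0.55, 0], -0.097, 1],
    [[0.6, -0.66, 0], -0.097, 1],
    [[0.7, -0.77, 0], -0.097, 1],
    [[0.75, -0.83, 0], -0.097, 1],
    [[0.75, -0.83, 0], -0.097, 1]
  ]
}}

```text
clock: 1.23
position: [0.3952, -0.1858, 0.2387]
ee_rot: [[0.778, 0.628, -0.0], [0.628, -0.778, 0.001], [0.0, -0.0, -1.0]]
ft_force: [-1.3, -0.3, 0.4]
gripper_width: 0.0012
grip_force: 0.0
```

```bash
python3 -c "
from h import *
go([-67,-73,200],45)"
```

```text
[0.4611, -0.2713, 0.0969] 0.0015 F [-1.3 -0.3  0.4] t 1.225 j7 -36
```

Emit:
{"method": "play_rows", "body": {
  "commands": [
    [[0.08, -0.05, 0], 0, 1],
    [[0.18, -0.11, 0], 0, 1],
    [[0.28, -0.17, 0.02], 0, 1],
    [[0.38, -0.23, 0.05], 0, 1],
    [[0.44, -0.26, 0.08], 0, 1],
    [[0.461, -0.271, 0.097], 0, 1],
    [[0.461, -0.271, 0.097], 0, 1],
    [[0.461, -0.271, 0.097], 0, 1]
  ]
}}

```text
clock: 2.22
position: [0.4708, 0.01, 0.2001]
ee_rot: [[0.782, 0.623, -0.0], [0.623, -0.782, -0.001], [-0.001, 0.001, -1.0]]
ft_force: [-0.9, 0.7, 0.7]
gripper_width: 0.0003
grip_force: 0.0
```

```bash
python3 - <<'E'
from h import *
import cv2
go([-67,-73,125],45);go([-67,-73,78],45)
a=read_camera('top')[98:268,180:420];b=read_camera('scene')[110:280,225:465]
f=lambda i:cv2.resize(i,None,fx=2.4,fy=2.4,interpolation=cv2.INTER_CUBIC)
w=cv2.resize(read_camera('wrist'),(400,250))
cv2.imwrite('pics/d.png',np.vstack([np.hstack([cv2.resize(f(a),(400,283)),cv2.resize(f(b),(400,283))]),np.hstack([w,w*0])]))
E
```

```text
[0.0067, -0.0094, 0.1877] -0.0008 F [-0.9  0.7  0.7] t 2.225 j7 -67
[0.0067, -0.0095, 0.3052] -0.0008 F [-0.9  0.7  0.7] t 2.225 j7 -67
```

View pics/d.png

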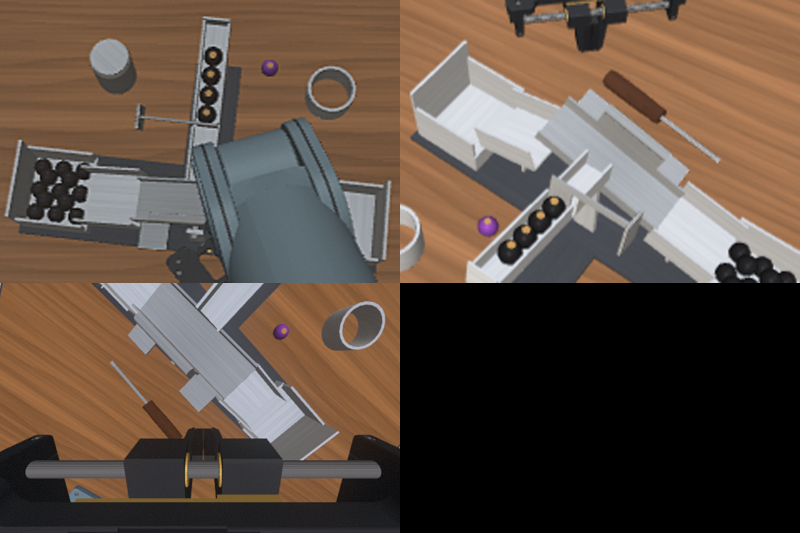

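The wrist view shows the right thumb plate centred at about (198,108) in the wrist panel, which is (317,173) at full resolution. I'll check the fit against it.

```bash
python3 - <<'E'
from h import *
p=np.load('p.npy');c=get_calibration('wrist');V=np.array(c['view'])
print(proj('wrist',W(p,[[-55,-58,109],[-74,-79,115],[-36,-79,115]]),c), 'cam',-V[:3,:3].T@V[:3,3])
import cv2;K=np.array(c['K'])
r=V[:3,:3].T@np.linalg.inv(K)@[317,173,1];o=-V[:3,:3].T@V[:3,3];print(o+r*(.109-o[2])/r[2],W(p,[-55,-58,109]))
E
```

```text
[[318.58162563 176.36736851]
 [320.32192629 209.19173803]
 [351.48979577 179.3594738 ]] cam [0.5266377  0.05501801 0.34592808]
[0.48557973 0.03105737 0.109     ] [[0.48408534 0.02812893 0.109     ]]
```

Emit:
{"method": "play_rows", "body": {
  "commands": [
    [[0.007, -0.009, 0.06], 0, 1],
    [[0.007, -0.009, 0.12], 0, 1],
    [[0.007, -0.009, 0.17], 0, 1],
    [[0.007, -0.009, 0.2], 0, 1],
    [[0.007, -0.009, 0.22], 0, 1],
    [[0.007, -0.009, 0.24], 0, 1],
    [[0.007, -0.009, 0.26], 0, 1],
    [[0.007, -0.009, 0.28], 0, 1],
    [[0.007, -0.009, 0.295], 0, 1],
    [[0.007, -0.009, 0.305], 0, 1],
    [[0.007, -0.009, 0.305], 0, 1],
    [[0.007, -0.009, 0.305], 0, 1]
  ]
}}

```text
clock: 3.88
position: [0.471, 0.0164, 0.078]
ee_rot: [[0.781, 0.625, 0.0], [0.625, -0.781, 0.0], [0.0, 0.0, -1.0]]
ft_force: [0.4, -0.0, 0.6]
gripper_width: 0.0006
grip_force: 0.0
```

```bash
python3 - <<'E'
from h import *
import cv2
go([-67,-73,78],45);go([-67,-73,240],45)
b=read_camera('scene')[110:280,225:465]
f=lambda i:cv2.resize(i,(400,283),interpolation=cv2.INTER_CUBIC)
w=cv2.resize(read_camera('wrist'),(400,250))
cv2.imwrite('pics/e.png',np.vstack([f(b),w]))
E
```

```text
[-0.0038, 0.0027, 0.0001] -0.0001 F [ 0.4 -0.   0.6] t 3.875 j7 -75
[-0.0037, 0.0028, -0.4049] -0.0001 F [ 0.4 -0.   0.6] t 3.875 j7 -75
```

View pics/e.png

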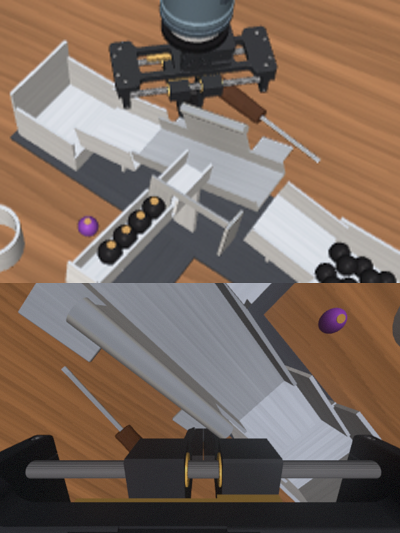

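The scene view shows the gate rocked over to the right, with the left end now up. I'll lift off and look from above.

Emit:
{"method": "play_rows", "body": {
  "commands": [
    [[0, 0, -0.08], 0, 1],
    [[0, 0, -0.2], 0, 1],
    [[0, 0, -0.32], 0, 1],
    [[0, 0, -0.4], 0, 1],
    [[0, 0, -0.405], 0, 1],
    [[0, 0, -0.405], 0, 1]
  ]
}}

```text
clock: 4.72
position: [0.4704, 0.0161, 0.2393]
ee_rot: [[0.781, 0.624, -0.001], [0.624, -0.781, -0.0], [-0.001, -0.0, -1.0]]
ft_force: [0.3, -1.1, 0.8]
gripper_width: 0.0002
grip_force: 0.0
```

```bash
python3 - <<'E'
from h import *
import cv2
go([88,135,240],90)
p=np.load('p.npy');c=get_calibration('wrist')
cc=get_calibration('scene')
w=read_camera('wrist');s=read_camera('scene')
def plate(t,sg):
    # corners of plate in station coordinates rotated about pivot (0,85), t>0 lowers right (-y)
    o=[]
    for x in(-74,-36):
        for y in(-79,-37):
            y=y*-sg;z=7;o.append([x,y*np.cos(t)-z*np.sin(t),85+y*np.sin(t)+z*np.cos(t)])
    return o
for t,col in((.3,(0,0,255)),(.2,(0,255,0))):
  for sg in(1,-1):
    for im,n,k in((w,'wrist',c),(s,'scene',cc)):
      for q in proj(n,W(p,plate(t,sg)),k): cv2.circle(im,tuple(int(round(v)) for v in q),2,col,-1)
cv2.imwrite('pics/f.png',np.vstack([cv2.resize(s[110:260,260:500],(480,300)),cv2.resize(w,(480,300))]))
E
```

```text
[0.6394, -0.0908, -0.0021] -0.2501 F [ 0.3 -1.1  0.8] t 4.725 j7 -66
```

View pics/f.png

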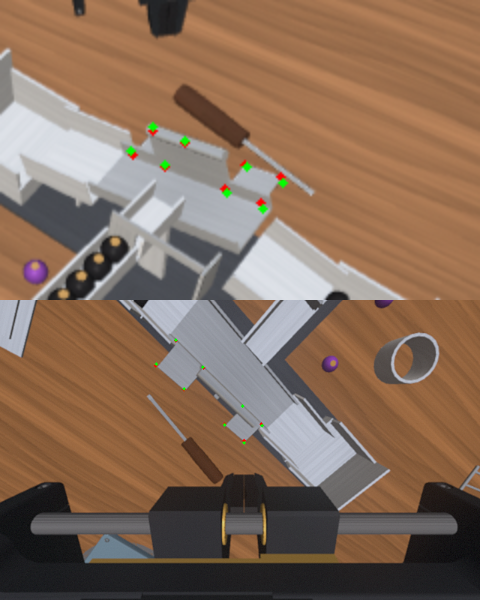

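The gate matches +0.3 (the red markers sit on the plate corners), so it's fully over. Next is the tab.

Emit:
{"method": "play_rows", "body": {
  "commands": [
    [[0.06, -0.01, 0], -0.03, 1],
    [[0.14, -0.02, 0], -0.07, 1],
    [[0.23, -0.03, 0], -0.11, 1],
    [[0.32, -0.045, 0], -0.15, 1],
    [[0.42, -0.06, 0], -0.19, 1],
    [[0.52, -0.075, 0], -0.22, 1],
    [[0.6, -0.085, 0], -0.24, 1],
    [[0.639, -0.091, 0], -0.25, 1],
    [[0.639, -0.091, 0], -0.25, 1],
    [[0.639, -0.091, 0], -0.25, 1]
  ]
}}

```text
clock: 6.08
position: [0.6471, 0.2035, 0.2389]
ee_rot: [[0.111, 0.994, -0.002], [0.994, -0.111, -0.001], [-0.001, -0.002, -1.0]]
ft_force: [-0.0, -0.8, -0.2]
gripper_width: 0.0005
grip_force: 0.0
```

```bash
python3 - <<'E'
from h import *
import cv2
go([88,125,240],90);go([88,125,152],90);go([88,53,152],90)
w=read_camera('wrist');c=get_calibration('wrist');p=np.load('p.npy')
for y in (90,88):
  for q in proj('wrist',W(p,[[72,y,180],[104,y,180],[88,y,158]]),c):cv2.circle(w,tuple(int(round(v)) for v in q),2,(0,0,255),-1)
cv2.imwrite('pics/g.png',w)
E
```

```text
[-0.0233, 0.0009, -0.0027] -0.0004 F [-0.  -0.8 -0.2] t 6.075 j7 -42
[-0.023, 0.0012, 0.2173] -0.0004 F [-0.  -0.8 -0.2] t 6.075 j7 -42
[-0.203, 0.0014, 0.2175] -0.0004 F [-0.  -0.8 -0.2] t 6.075 j7 -42
```

View pics/g.png

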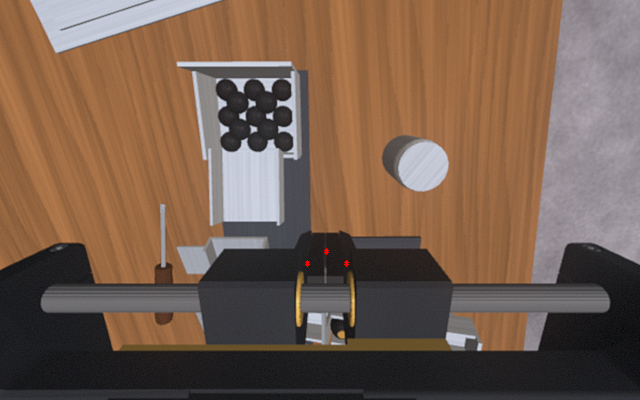

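The wrist view shows the fingers centred over the tab's x position (markers at x≈327), with the tin clear at (420,165). I'll descend.

Emit:
{"method": "play_rows", "body": {
  "commands": [
    [[-0.01, 0.001, 0.03], 0, 1],
    [[-0.023, 0.001, 0.08], 0, 1],
    [[-0.023, 0.001, 0.14], 0, 1],
    [[-0.023, 0.001, 0.19], 0, 1],
    [[-0.023, 0.001, 0.215], 0, 1],
    [[-0.023, 0.001, 0.217], 0, 1]
  ]
}}

```text
clock: 6.88
position: [0.6468, 0.1951, 0.1523]
ee_rot: [[0.11, 0.994, -0.001], [0.994, -0.11, -0.0], [-0.0, -0.001, -1.0]]
ft_force: [-0.7, -0.3, 0.5]
gripper_width: 0.0002
grip_force: 0.0
```

Emit:
{"method": "play_rows", "body": {
  "commands": [
    [[-0.02, 0, 0], 0, 1],
    [[-0.04, 0, 0], 0, 1],
    [[-0.06, 0, 0], 0, 1],
    [[-0.075, 0, 0], 0, 1],
    [[-0.09, 0, 0], 0, 1],
    [[-0.105, 0, 0], 0, 1],
    [[-0.12, 0, 0], 0, 1],
    [[-0.135, 0, 0], 0, 1],
    [[-0.15, 0, 0], 0, 1],
    [[-0.16, 0, 0], 0, 1],
    [[-0.165, 0, 0], 0, 1]
  ]
}}

```text
clock: 8.25
position: [0.6398, 0.1293, 0.1531]
ee_rot: [[0.111, 0.994, -0.0], [0.994, -0.111, -0.0], [-0.0, -0.0, -1.0]]
ft_force: [1.2, 0.9, 1.0]
gripper_width: 0.0006
grip_force: 0.8
```

```bash
python3 - <<'E'
from h import *
go([88,54,152],90)
E
```

```text
[-0.0142, -0.0015, 0.0027] -0.0002 F [1.2 0.9 1. ] t 8.25 j7 -39
```

Sliding with about 1.5 N. I'll push on in small steps until the hard stop.

Emit:
{"method": "play_rows", "body": {
  "commands": [
    [[-0.005, 0, 0], 0, 1],
    [[-0.01, 0, 0], 0, 1],
    [[-0.013, 0, 0], 0, 1],
    [[-0.013, 0, 0], 0, 1]
  ]
}}

```text
clock: 8.75
position: [0.6391, 0.1241, 0.153]
ee_rot: [[0.111, 0.994, -0.0], [0.994, -0.111, -0.0], [-0.0, -0.0, -1.0]]
ft_force: [0.7, 1.3, -0.5]
gripper_width: 0.0004
grip_force: 0.4
```

Emit:
{"method": "play_rows", "body": {
  "commands": [
    [[-0.004, 0, 0], 0, 1],
    [[-0.007, 0, 0], 0, 1],
    [[-0.007, 0, 0], 0, 1]
  ]
}}

```text
clock: 9.12
position: [0.639, 0.1239, 0.1531]
ee_rot: [[0.109, 0.994, 0.001], [0.994, -0.109, 0.003], [0.003, 0.001, -1.0]]
ft_force: [2.0, 5.7, -2.1]
gripper_width: 0.0006
grip_force: 3.2
```

The tool stalls at the expected y with the force rising, which is the hard stop. One slightly firmer push, then back off and up.

Emit:
{"method": "play_rows", "body": {
  "commands": [
    [[-0.006, 0, 0], 0, 1],
    [[-0.006, 0, 0], 0, 1]
  ]
}}

```text
clock: 9.38
position: [0.6391, 0.1239, 0.1533]
ee_rot: [[0.108, 0.994, 0.002], [0.994, -0.108, 0.007], [0.007, 0.001, -1.0]]
ft_force: [4.8, 10.8, -4.5]
gripper_width: 0.0006
grip_force: 5.6
```

Emit:
{"method": "play_rows", "body": {
  "commands": [
    [[0.02, 0, 0], 0, 1],
    [[0.06, 0, 0], 0, 1],
    [[0.11, 0, 0], 0, 1],
    [[0.15, 0, 0], 0, 1],
    [[0.16, 0, -0.08], 0, 1],
    [[0.16, 0, -0.2], 0, 1],
    [[0.24, 0, -0.25], 0, 1],
    [[0.32, 0, -0.25], 0, 1],
    [[0.4, 0, -0.25], 0, 1],
    [[0.42, 0, -0.25], 0, 1],
    [[0.42, 0, -0.25], 0, 1],
    [[0.42, 0, -0.25], 0, 1]
  ]
}}

```text
clock: 10.88
position: [0.6578, 0.2844, 0.253]
ee_rot: [[0.112, 0.994, 0.0], [0.994, -0.112, -0.001], [-0.001, 0.0, -1.0]]
ft_force: [-1.3, 0.2, -0.5]
gripper_width: 0.0001
grip_force: 0.0
```

```bash
python3 - <<'E'
from h import *
import cv2
a=read_camera('top')[98:268,180:420];b=read_camera('scene')[120:330,225:485]
cv2.imwrite('pics/i.png',np.vstack([cv2.resize(a,(400,283)),cv2.resize(b,(390,315))[:, :] if 0 else cv2.resize(b,(400,315))]))
E
```

```text
(no output)
```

View pics/i.png

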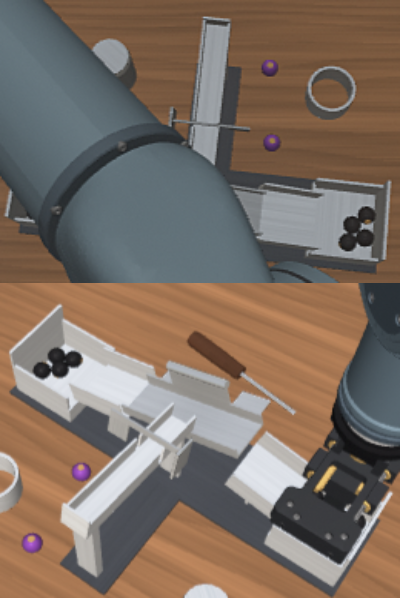

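All four knobs are in the right bin (350–370, 215–240 in the top view). The gate is over to the right, the stop is fully in, and the bystanders are where they were.

```bash
python3 -c "
from workcell import *
print(sign_off())"
```

```text
the job is handed in; nothing more can be done
None
```

The job is handed in: the gate was rocked fully to the right first, then the slide stop pushed to its hard stop, and all four knobs rolled into the right bin, with the tin, collar and screwdriver not moved.

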